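Fit the gate stop, then draw the sagging bolt and hold the cage gate ajar

ROBOT

A 6-joint arm with a two-finger parallel gripper is mounted at the origin on the work surface. World frame = base frame: x ahead of the robot, y to its left, z up, the work surface at z = 0. Lengths are in m, angles in rad, forces in N, time in s.
With the tool pointing down it reaches from about 0.375 to 0.925 m from the base axis. Payload 5.7 kg.
Tool frame: the origin (TCP) lies between the finger pads; the fingertips stand 17 mm ahead of it and the grasp point (between the pads) lies 2 mm behind it; x points along the fingers, y is the direction in which the jaws open and shut, and the axes are right-handed (so a half turn about x gives the same grasp; the last joint's range is limited). The gripper opens to 88 mm and grips with 3 to 60 N. Pads are 20 mm wide; open, the fingers measure 115 mm over their backs; the gripper's body (75 mm by 178 mm) begins 61 mm behind the grasp point.
Start: joints at [-1.228, 0.359, 1.51, -0, 1.272, -0.115], TCP at [0.265, -0.538, 0.24] pointing down, gripper open.
Joint ranges: [-2.97, 2.97], [-1.01, 2.36], [0.21, 2.38], [-0.96, 4.11], [0.2, 2.71], [-2.98, 2.98]. Speed limits (rad/s): [2.39, 2.39, 3.14, 3.14, 3.14, 3.14].

INTERFACE

Orientations are given as a unit quaternion [x, y, z, w].
In Python, from rig import manip gives the robot as it stands. The module is installed in compiled form; this text tells all that it offers.
- The arm moves only by the tool send_rows, never from a script. Its arguments are lists of equal length, an entry for each row: "gripper": the opening, from 0 (shut) to 1 (fully open); "dp": the shift along the tool's x, y, z in mm, a list of three; "roll": the turn about the tool's x in rad. In form: {"gripper": [gripper, ...], "dp": [[x, y, z], ...], "roll": [roll, ...]}. A call has 1 to 5 rows; each row is the pose to reach, as a shift and turn from the pose commanded when the call began, along the tool's axes at that moment; what a row does not reach only later rows make up. A row lasts 1/8 s, in which the tool goes at most 62.5 mm and 10.7 degrees, less where a joint would pass 70% of its speed; a pose out of reach is approached as far as the arm can. A call with a gripper value outside its range is refused whole. The fingers move at their own pace and stop on an object; "force" is the grip in N (left out, the last holds). Time passes only in rows, so rows that repeat a pose let the fingers close. It gives the time, the measured TCP pose, the force and the opening at its end, in the units of the state.
- manip.observe(): the state, without advancing time (a new reading comes with each control period).
- manip.capture(name): name is "scene" or "top" or "wrist"; returns (picture, depth): 384x512x3 uint8, blue, green, red; 384x512 float32, m along the optical axis (not along the pixel's ray), 0 where there is no reading.
- manip.camera_info(name): a dict with "fx", "fy", "cx", "cy" (pixels), "pose" (4x4, takes a point from camera to world coordinates). Camera axes: x right, y down, z forward; pixel columns grow to the right and rows downward; lengths in m; the calibration is good to about 2 mm. The wrist camera is an equidistant fisheye: a pixel r from the principal point sees the ray r / f radians off the axis. A picture is of the moment at which its call begins: read the wrist's pose just before it. camera_info takes no time and is no camera call; for the wrist camera it gives the pose at the moment of the call.
- manip.close_job(): hands the job in, once; it reports no verdict.
Trained networks look in the newest picture that a camera, given by its name, has taken for a name from the list of things; names that differ only in an ending like _2 or _b are one class to them, and where a whole thing is asked for, a point or a joint stands for the part that bears it (a point fixed in the world has none). Each returns a list of dicts, best first, with "confidence" (0 to 1); they miss things now and then, are a little off and sometimes report something else, mostly with a low value. They report only what shows in the picture. A call takes as long as a camera call.
- manip.regions_of(camera, query): "mask" (384x512 bool, what is visible of it) and "bbox" ([left, top, width, height] in pixels, round what is visible of it).
The state is a dict: "time": time; "q": joint angles; "qvel": joint speeds; "joint_torque": joint torques, N m; "position": TCP position; "orientation": TCP orientation; "force": force on the tool from outside, world axes, zero at the start; "torque": the same for the moment, N m; "finger_gap": opening from 0.0 (shut) to 1.0 (fully open).
Only numpy, scipy, OpenCV 4.12 (cv2) and the standard library are available. Lean on these libraries where they do the work, as an engineer would, in place of code of your own. Each camera call takes 0.05 s, during which the arm holds its last target.

TASK

Make up the gate stop in front of the stock cage: thread the metal collar and then the orange bumper ring down the post, fully home, leaving the counter's other things where they are. Then take the red handle of the sagging barrel bolt, lift it so that its nose rides over the bent keeper while you pull the bolt clear (do not force it), and swing the gate about 10 cm ajar. Finish while still holding the handle: the gate has a closing spring, so keep it ajar and still in the gripper.

Things in the scene. Friction and masses are not known exactly. Their poses are not given: they have to be found in the camera images.
- collar_mid (a point): Centre (half-way up) of the bright metal spacer collar: a ring 46 mm across, 25 mm tall, 22 mm bore, about 0.22 kg, lying flat on the counter. z is its bore axis.
- bumper_mid (a point): Centre (half-way up) of the orange bumper ring: 42 mm across, 25 mm tall, 22 mm bore, about 0.06 kg, lying flat on the counter. z is its bore axis.
- stop_seat (a point): Gate stop: a fixed upright 16 mm steel post in front of the gate. This point lies on its axis at the top face of its round seat (40 mm across), 12 mm above the counter. z points up along the post; its tapered tip is 64 mm above this point. A ring that is home has its centre 12.5 mm (lower ring) or 37.5 mm (upper ring) above this point.
- hinge_line (a point): Gate hinge axis at counter level, fixed to the green stock cage (300 mm wide, 170 mm tall). z up; x points into the cage, square to the shut gate; y points along the shut gate from the latch side to the hinge. The shut gate runs 230 mm from here along -y and its top is 145 mm above the counter.
- gate (a joint): Gate angle in rad: 0 shut, growing as its free stile swings out of the cage (towards -x of hinge_line, that is turning clockwise seen from above). The free edge is 230 mm from the hinge, so 0.43 rad is about 100 mm ajar. A closing spring pulls it shut: about 0.35 N m when shut, 0.55 N m at 0.4 rad. The bumper on the gate stop would catch it at about 1.1 rad.
- bolt (a joint): How far the bolt is drawn, in m along +y of the gate (away from the keeper, towards the hinge): starts at 0 to 0.004, end of travel 0.050. Its hooked nose meets the keeper's bent-up lip (yellow) at about 0.010 unless lifted, is past the lip at 0.034, and the gate is free from there. Light friction, about 1.5 N; no spring.
- bolt_lift (a joint): How far the sagging bolt is raised in its tall, worn staples, in m: 0 resting (it falls back by its weight, about 3 N), top of travel 0.022. The nose clears the bent lip of the keeper when raised 0.012 or more.
- bolt_handle: Upright handle of the barrel bolt, riding with the bolt: a red round grip 16 mm in diameter and 44 mm tall, this point at its middle, about 203 mm above the counter at rest and 30 mm in front of the gate's mid plane; nothing else of the gate stands higher than 177 mm. At the start it is 155 mm from the hinge along the gate (-y); drawing the bolt brings it nearer the hinge. Axes turn with the gate: y from the latch side to the hinge, z up.
- tape_roll: Bystander: tan cardboard tape roll, 90 mm wide, 30 mm tall. Origin at the middle of its underside.
- glue: Bystander: white glue bottle with a red cap, 36 mm wide, about 100 mm tall. Origin at the middle of its underside.
- calculator: Bystander: grey desk calculator, 160 x 100 x 18 mm. Origin at the middle of its underside.
- pen_pot: Bystander: black pot of pens, 72 mm wide, 140 mm tall with the pens. Origin at the middle of its underside.
- blue_carton: Bystander: blue carton, 100 x 80 x 40 mm. Origin at the middle of its underside.
- glass: Bystander: drinking glass, 60 mm wide, 80 mm tall. Origin at the middle of its underside.

How it is judged:
On the way, in this order (a step that is already met when the one before it is completed fails the run):
1. the metal collar is home on the seat of the gate stop, the bumper not yet on the post (horizontal distance between collar_mid and stop_seat below 0.005 m and z of collar_mid in the frame of stop_seat between 0.0095 and 0.0155 m and horizontal distance between bumper_mid and stop_seat above 0.01 m), for 0.2 s.
2. the bumper is home on top of the collar, gate still shut and bolted (horizontal distance between each of collar_mid, bumper_mid and stop_seat below 0.005 m and z of collar_mid in the frame of stop_seat between 0.0095 and 0.0155 m and z of bumper_mid in the frame of stop_seat between 0.0345 and 0.0405 m and value of joint gate below 0.06 rad and value of joint bolt below 0.014 m), for 0.2 s.
3. the bolt, raised, passes over the keeper's lip (value of joint bolt between 0.012 and 0.032 m and value of joint bolt_lift above 0.009 m).
4. the bolt is drawn clear of the keeper and the gate starts to open (value of joint bolt above 0.032 m and value of joint gate above 0.08 rad), for 0.1 s.
At the end, for the whole second after the job is handed in: The gripper holds the bolt handle (more than 1 N) with the bolt drawn clear (more than 30 mm), the gate still and ajar by 0.27 to 0.61 rad (its free edge about 60 to 140 mm out), and collar below bumper on the gate stop, each within 3 mm of its home height and 5 mm of the post's axis (value of joint gate between 0.27 and 0.61 rad and velocity of joint gate between -0.05 and 0.05 rad/s and value of joint bolt above 0.03 m and contact force between bolt_handle and the fingers above 1 N and horizontal distance between each of collar_mid, bumper_mid and stop_seat below 0.005 m and z of collar_mid in the frame of stop_seat between 0.0095 and 0.0155 m and z of bumper_mid in the frame of stop_seat between 0.0345 and 0.0405 m); the arm keeps its last pose, push and grip.
It fails at once if the bolt is forced through the keeper's lip without being lifted (value of joint bolt between 0.015 and 0.027 m and value of joint bolt_lift below 0.007 m).
It fails at once if the gate is forced open while still bolted (value of joint gate above 0.07 rad and value of joint bolt below 0.024 m).
It fails at once if one of the other things on the counter is moved more than 30 mm or tipped over (distance of any of tape_roll, glue, calculator, pen_pot, blue_carton, glass from where it was at the start of the episode above 0.03 m or angle between any of tape_roll, glue, calculator, pen_pot, blue_carton, glass's own z axis and vertical above 0.5 rad).
It also fails if it takes over 62 s, if anything falls off the work surface, if the arm or the gripper's body presses on something with over 40 N, if the wrist force passes 120 N, or if a joint passes its speed limit or range.

## Working session

There is one attempt and no reset: what is moved stays moved. The work goes in short steps, Python scripts to look and compute and a tool call to move; the robot and the scene stay as the last step left them, time stands still between calls to the robot, and variables do not carry over. Pictures are saved under pics/ and viewed, and the job is handed in when it is done.

Besides the shell and the picture viewer there is one more tool, called after ">>>" as a command line: name --pt "numbers of a row" for each row, then --argument value for the rest. send_rows: Moves the arm, as the interface text tells. Its arguments: {"type":"object","properties":{"gripper":{"type":"array","items":{"type":"number"}},"dp":{"type":"array","items":{"type":"array","items":{"type":"number"}}},"roll":{"type":"array","items":{"type":"number"}},"force":{"type":"number"}},"required":["gripper","dp","roll"]}

```bash
mkdir -p pics; ls
python3 - <<'E'
from rig import manip
import cv2,numpy as np
s=manip.observe(); print(s['time'],s['position'],s['orientation'],s['finger_gap'])
for n in ("scene","top"):
    p,d=manip.capture(n); cv2.imwrite(f'pics/{n}0.png',p); np.save(f'pics/{n}0.npy',d)
    i=manip.camera_info(n); print(n,i['fx'],i['cx'],i['cy'],np.round(i['pose'],3))
E
```

```text
pics
0.0 [ 0.26496647 -0.53759795  0.23880951] [-0.68859449 -0.16108182  0.68873112 -0.15981154] 0.9983543632517701
scene 369.50421888668143 252.5045499270105 195.3973913942583 [[ 0.108  0.832 -0.544  1.018]
 [ 0.994 -0.082  0.071 -0.075]
 [ 0.015 -0.548 -0.836  0.956]
 [ 0.     0.     0.     1.   ]]
top 406.3468568458958 254.52089160690122 193.67609843971871 [[-0.013 -0.987  0.16   0.355]
 [-1.     0.013 -0.    -0.01 ]
 [-0.002 -0.16  -0.987  1.234]
 [ 0.     0.     0.     1.   ]]
```

View pics/scene0.png

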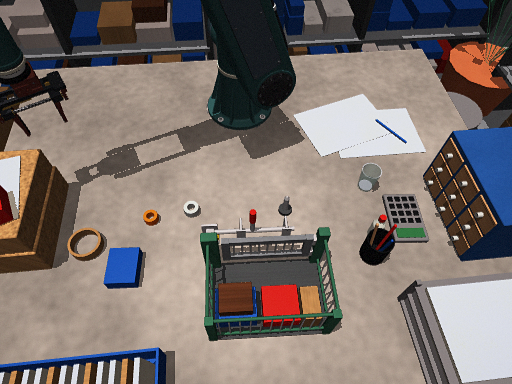

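View pics/top0.png

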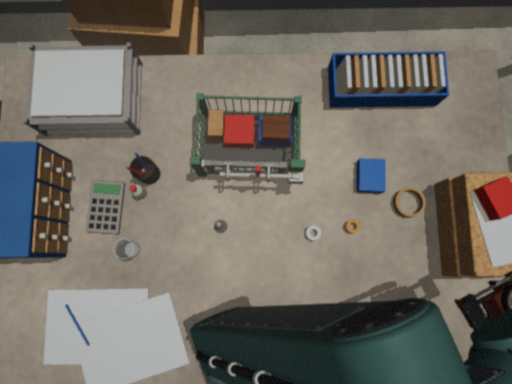

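The scene view shows the collar at (191,208), bumper (151,217), post (285,205) and red handle (252,217). Next I measure them in both cameras.

```bash
cat > h.py <<'E'
from rig import manip
import cv2,numpy as np
def pts(n,mask,d):
    i=manip.camera_info(n); v,u=np.nonzero(mask&(d>0)); z=d[v,u]
    P=np.stack([(u-i['cx'])/i['fx']*z,(v-i['cy'])/i['fy']*z,z,np.ones_like(z)])
    return (i['pose']@P)[:3].T
def plane(n,u,v,h):
    i=manip.camera_info(n); T=i['pose']; r=T[:3,:3]@np.array([(u-i['cx'])/i['fx'],(v-i['cy'])/i['fy'],1.])
    return T[:3,3]+r*(h-T[2,3])/r[2]
E
python3 - <<'E'
from h import *
for n in ("scene","top"):
    p,d=manip.capture(n)
    for q in ["collar_mid","bumper_mid","bolt_handle","stop_seat","gate","glue","pen_pot","tape_roll","blue_carton","glass","calculator"]:
        for r in manip.regions_of(n,q)[:1]:
            m=r['mask'];P=pts(n,m,d); v,u=np.nonzero(m)
            print(n,q,round(r['confidence'],2),r['bbox'],m.sum(),'med',np.round(np.median(P,0),3),'min',np.round(np.percentile(P,3,0),3),'max',np.round(np.percentile(P,97,0),3))
            if q in("collar_mid","bumper_mid"):
                t=P[:,2]>.02; print('  top face ctr',np.round((P[t].min(0)+P[t].max(0))/2,4), P[t].mean(0).round(4),t.sum(), 'mask ctr at z=.025',plane(n,(u.min()+u.max())/2,(v.min()+v.max())/2,.0125).round(4))
    # post: 
    c=(285,205) if n=="scene" else (220,226)
    M=np.zeros(d.shape,bool); M[c[1]-18:c[1]+18,c[0]-15:c[0]+15]=1
    P=pts(n,M,d)
    for lo,hi in((.006,.018),(.018,.045),(.045,.07),(.07,.09)):
        t=(P[:,2]>lo)&(P[:,2]<hi); 
        if t.any(): print(n,'post',lo,t.sum(),P[t].min(0).round(4),P[t].max(0).round(4),P[t].mean(0).round(4))
    x0,y0=(c[0]-60,c[1]-40)
    cv2.imwrite(f'pics/{n}crop.png',cv2.resize(p[150:260,130:340] if n=='scene' else p[140:260,180:380],None,fx=3.8,fy=3.8,interpolation=cv2.INTER_CUBIC))
E
```

```text
scene collar_mid 0.66 [182.8, 198.5, 16.9, 18.6] 231 med [ 0.438 -0.181  0.023] min [ 0.414 -0.203 -0.001] max [ 0.456 -0.16   0.027]
  top face ctr [ 0.4352 -0.1818  0.0243] [ 0.4352 -0.1814  0.0245] 137 mask ctr at z=.025 [ 0.4344 -0.1819  0.0125]
scene bumper_mid 0.61 [142.1, 209.2, 15.4, 14.4] 158 med [ 0.454 -0.299  0.023] min [ 0.437 -0.313  0.001] max [ 0.472 -0.281  0.027]
  top face ctr [ 0.4523 -0.2972  0.0241] [ 0.4549 -0.2977  0.0244] 98 mask ctr at z=.025 [ 0.4501 -0.3     0.0125]
scene gate 0.88 [206.8, 211.2, 109.9, 49.9] 2386 med [0.619 0.007 0.137] min [ 0.58  -0.096  0.044] max [0.631 0.128 0.194]
scene glue 0.73 [370.6, 214.8, 15.3, 17.7] 127 med [0.568 0.334 0.075] min [0.554 0.298 0.041] max [0.604 0.349 0.141]
scene pen_pot 0.87 [358.8, 226.4, 41.2, 37.9] 994 med [0.625 0.316 0.062] min [0.593 0.283 0.004] max [0.659 0.349 0.134]
scene tape_roll 0.74 [71.6, 227.3, 35.9, 35.1] 614 med [ 0.523 -0.475  0.024] min [ 0.482 -0.516  0.   ] max [ 0.564 -0.431  0.032]
scene blue_carton 0.88 [103.0, 245.6, 37.3, 42.1] 1405 med [ 0.612 -0.358  0.039] min [ 0.558 -0.401  0.
[... 1776 characters left out ...]
50.1, 157.9, 34.7, 32.5] 1014 med [ 0.6   -0.359  0.039] min [ 0.554 -0.4    0.005] max [ 0.65  -0.323  0.043]
top glass 0.63 [115.1, 239.4, 26.5, 17.8] 389 med [0.391 0.373 0.036] min [ 0.368  0.334 -0.   ] max [0.414 0.388 0.079]
top calculator 0.94 [82.8, 176.7, 40.7, 54.7] 1769 med [0.518 0.442 0.015] min [0.445 0.395 0.008] max [0.594 0.492 0.02 ]
top post 0.006 99 [0.4381 0.0771 0.0066] [0.5048 0.1409 0.0161] [0.4569 0.0944 0.0107]
top post 0.018 6 [0.4507 0.0872 0.018 ] [0.4605 0.0927 0.0405] [0.4545 0.0891 0.0304]
top post 0.045 17 [0.4498 0.0875 0.0471] [0.4635 0.102  0.0697] [0.4559 0.0941 0.0637]
top post 0.07 12 [0.4511 0.0899 0.0709] [0.4627 0.1015 0.0782] [0.4572 0.0949 0.0732]
```

```bash
cat >> h.py <<'E'
from scipy.spatial.transform import Rotation as Ro
def tomove(target,roll=0):
    s=manip.observe(); R=Ro.from_quat(s['orientation']).as_matrix()
    return (R.T@(np.array(target)-s['position'])*1000).round(1)
E
python3 - <<'E'
from h import *
s=manip.observe(); print(Ro.from_quat(s['orientation']).as_matrix().round(3), s['time'])
print(tomove([.434,-.182,.12]))
i=manip.camera_info('wrist'); print(i['fx'],i['cx'],i['cy'],i['pose'].round(3))
E
```

```text
[[-0.     0.442 -0.897]
 [ 0.    -0.897 -0.442]
 [-1.    -0.     0.   ]] 1.3
[ 119.6 -244.9 -308.9]
297.3186396354542 254.52029337873617 193.07901348518658 [[ 0.442 -0.869 -0.224  0.325]
 [-0.897 -0.428 -0.11  -0.508]
 [ 0.     0.249 -0.968  0.384]
 [ 0.     0.     0.     1.   ]]
```

View pics/scenecrop.png

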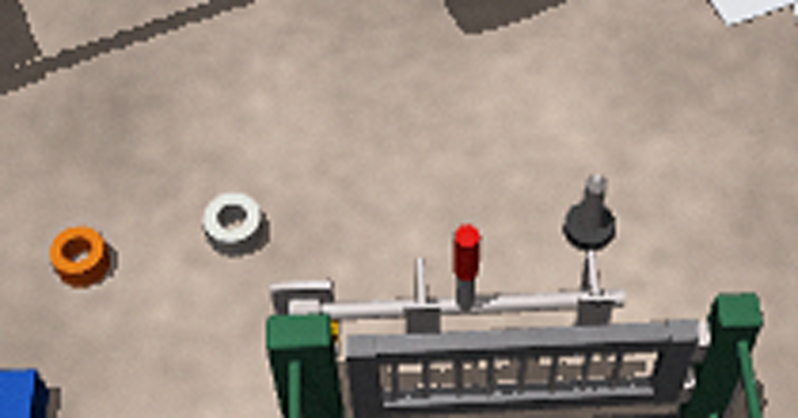

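View pics/topcrop.png

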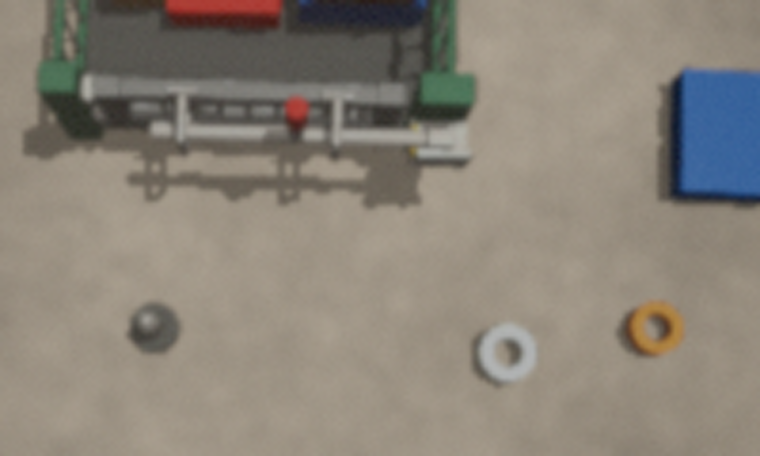

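>>> send_rows --gripper '[1,1,1,1,1]' --pt "0 -40 -48" --pt "20 -80 -96" --pt "40 -118 -144" --pt "70 -155 -192" --pt "100 -190 -240" --roll '[0.1,0.2,0.3,0.4,0.458]'

```text
time: 1.92
position: [0.3915, -0.2716, 0.1458]
orientation: [0.708, -0.001, -0.707, -0.001]
force: [0.9, -0.4, -0.7]
finger_gap: 1.001
```

Run:
```python
from h import *
s=manip.observe(); print(Ro.from_quat(s['orientation']).as_matrix().round(3), s['time'],s['position'])
print(tomove([.434,-.182,.12]))
```

```text
[[ 0.001 -0.003 -1.   ]
 [-0.001 -1.     0.003]
 [-1.     0.001 -0.001]] 1.925 [ 0.39153398 -0.27157335  0.14576444]
[ 25.7 -89.7 -42.2]
```

>>> send_rows --gripper '[1,1,1]' --pt "10 -45 -20" --pt "19 -79 -38" --pt "19 -79 -38" --roll '[0,0,0]'

```text
time: 2.3
position: [0.4289, -0.1917, 0.1265]
orientation: [-0.707, -0.002, 0.708, -0.001]
force: [-0.1, -0.3, 1.1]
finger_gap: 0.998
```

```bash
cat >> h.py <<'E'
def wplane(u,v,h,i=None):
    i=i or manip.camera_info('wrist'); T=i['pose']; x=(u-i['cx'])/i['fx']; y=(v-i['cy'])/i['fy']; t=np.hypot(x,y)
    k=np.tan(t)/np.maximum(t,1e-9); r=T[:3,:3]@np.array([x*k,y*k,np.ones_like(x*k)])
    return T[:3,3][:,None]+r*(h-T[2,3])/r[2] if r.ndim>1 else T[:3,3]+r*(h-T[2,3])/r[2]
def wpts(mask,d,i):
    v,u=np.nonzero(mask&(d>0)); z=d[v,u]; x=(u-i['cx'])/i['fx']; y=(v-i['cy'])/i['fy']; t=np.hypot(x,y); k=np.tan(t)/np.maximum(t,1e-9)
    return (i['pose']@np.stack([x*k*z,y*k*z,z,np.ones_like(z)]))[:3].T
E
python3 - <<'E'
from h import *
s=manip.observe(); print(s['time'],s['position'],np.abs(s['qvel']).max())
i=manip.camera_info('wrist'); p,d=manip.capture('wrist'); cv2.imwrite('pics/w1.png',p)
for r in manip.regions_of('wrist','collar_mid')[:2]:
    m=r['mask']; P=wpts(m,d,i); t=(P[:,2]>.022)&(P[:,2]<.03)
    print(r['confidence'],r['bbox'],P[t].mean(0),(P[t].min(0)+P[t].max(0))/2,P[t].min(0),P[t].max(0))
    c,_=cv2.findContours(m.astype(np.uint8),cv2.RETR_EXTERNAL,cv2.CHAIN_APPROX_NONE)
E
```

```text
2.3 [ 0.42892299 -0.19165198  0.12648242] 0.0527536480235614
0.58 [219.6, 163.8, 47.7, 54.4] [ 0.43260367 -0.18190035  0.02460078] [ 0.43187356 -0.18181659  0.02445636] [ 0.40951432 -0.20394124  0.02208768] [ 0.4542328  -0.15969194  0.02682504]<stdin>:6: RuntimeWarning: Mean of empty slice.
  ret = um.true_divide(
Traceback (most recent call last):
ValueError: zero-size array to reduction operation minimum which has no identity
```

View pics/w1.png

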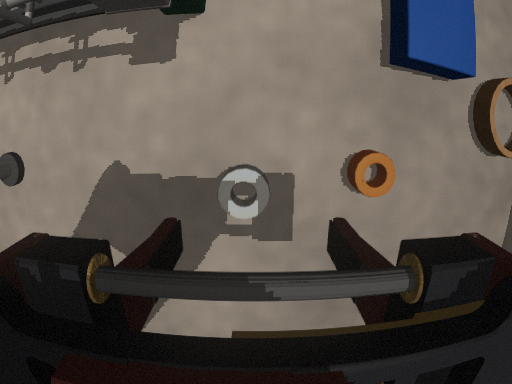

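>>> send_rows --gripper '[1,1]' --pt "0 0 0" --pt "0 0 0" --roll '[0,0]'

```text
time: 2.65
position: [0.4285, -0.195, 0.1273]
orientation: [0.707, -0.001, -0.707, -0.001]
force: [0.5, -0.4, -0.6]
finger_gap: 0.998
```

Run:
```python
from h import *
s=manip.observe(); print(s['time'],s['position'],np.abs(s['qvel']).max())
i=manip.camera_info('wrist'); p,d=manip.capture('wrist')
for q in ('collar_mid','bumper_mid','stop_seat'):
  for r in manip.regions_of('wrist',q)[:2]:
    P=wpts(r['mask'],d,i); 
    t=(P[:,2]>.022)&(P[:,2]<.03) if q!='stop_seat' else P[:,2]>.02
    print(q,r['confidence'],r['bbox'])
    if t.sum()>5: print(P[t].mean(0),(P[t].min(0)+P[t].max(0))/2)
print(tomove([.4325,-.182,.0205]))
```

```text
2.65 [ 0.42854941 -0.19501356  0.12730376] 0.003911625602589731
collar_mid 0.96 [214.4, 164.0, 52.2, 55.4]
[ 0.43255805 -0.18195038  0.02459465] [ 0.43163307 -0.18144955  0.0246084 ]
bumper_mid 0.94 [338.3, 147.7, 52.3, 49.3]
[ 0.45028151 -0.29804641  0.02457009] [ 0.44993001 -0.29844367  0.02473831]
stop_seat 0.67 [0.0, 154.5, 20.1, 32.0]
[0.45651499 0.08964533 0.0244572 ] [0.45637423 0.09108572 0.02475912]
[106.6 -12.4  -3.9]
```

>>> send_rows --gripper '[1,1,1,1,1]' --pt "20 -12.4 -3.9" --pt "60 -12.4 -3.9" --pt "90 -12.4 -3.9" --pt "106 -12.4 -3.9" --pt "106 -12.4 -3.9" --roll '[0,0,0,0,0]'

```text
time: 3.48
position: [0.4317, -0.1811, 0.02]
orientation: [-0.706, -0.0, 0.708, 0.001]
force: [0.3, -0.1, 0.2]
finger_gap: 1.002
```

>>> send_rows --gripper '[0.3,0.3,0.3,0.3]' --pt "0 0 0" --pt "0 0 0" --pt "0 0 0" --pt "0 0 0" --roll '[0,0,0,0]' --force 25

```text
time: 3.98
position: [0.4328, -0.1816, 0.0214]
orientation: [0.707, -0.0, -0.707, 0.0]
force: [-0.6, -0.7, -0.1]
finger_gap: 0.582
```

>>> send_rows --gripper '[0.3,0.3,0.3]' --pt "0 0 0" --pt "0 0 0" --pt "0 0 0" --roll '[0,0,0]'

```text
time: 4.35
position: [0.4327, -0.1816, 0.0212]
orientation: [0.707, -0.0, -0.707, -0.0]
force: [-1.2, 0.4, 5.7]
finger_gap: 0.517
```

>>> send_rows --gripper '[0.3,0.3,0.3,0.3,0.3]' --pt "-30 0 0" --pt "-80 -10 0" --pt "-110 -60 0" --pt "-110 -120 -8" --pt "-110 -180 -15" --roll '[0,0,0,0,0]'

```text
time: 4.97
position: [0.4477, -0.0, 0.1314]
orientation: [0.707, -0.001, -0.707, -0.001]
force: [1.4, -0.8, -2.0]
finger_gap: 0.513
```

>>> send_rows --gripper '[0.3,0.3,0.3]' --pt "0 -30 0" --pt "0 -40 0" --pt "0 -40 0" --roll '[0,0,0]'

```text
time: 5.35
position: [0.4473, 0.0385, 0.1307]
orientation: [-0.707, -0.0, 0.707, -0.0]
force: [-0.7, 0.6, -2.0]
finger_gap: 0.52
```

Run:
```python
from h import *
s=manip.observe(); print(s['time'],s['position'],np.abs(s['qvel']).max())
i=manip.camera_info('wrist'); p,d=manip.capture('wrist'); cv2.imwrite('pics/w2.png',p); np.save('pics/w2d.npy',d)
for q in ('collar_mid','stop_seat'):
  for r in manip.regions_of('wrist',q)[:2]:
    P=wpts(r['mask'],d,i); 
    print(q,r['confidence'],r['bbox'])
    for lo,hi in((.007,.017),(.02,.045),(.045,.065),(.065,.085),(.1,.2)):
      t=(P[:,2]>lo)&(P[:,2]<hi)
      if t.sum()>5: print(lo,t.sum(),P[t].mean(0).round(4),P[t].min(0).round(4),P[t].max(0).round(4),((P[t].min(0)+P[t].max(0))/2).round(4))
```

```text
5.35 [0.44732606 0.03849125 0.13074625] 0.02945303424519794
stop_seat 0.69 [169.6, 160.3, 43.2, 50.9]
0.007 935 [0.46   0.0934 0.0116] [0.4374 0.0767 0.007 ] [0.4765 0.1164 0.0162] [0.4569 0.0966 0.0116]
0.02 155 [0.4607 0.0919 0.033 ] [0.4515 0.0882 0.0204] [0.4643 0.1012 0.0448] [0.4579 0.0947 0.0326]
0.045 162 [0.4607 0.092  0.0553] [0.4519 0.0883 0.0452] [0.4645 0.1009 0.0649] [0.4582 0.0946 0.0551]
0.065 314 [0.458  0.0951 0.0712] [0.4489 0.0886 0.0655] [0.4645 0.1035 0.0771] [0.4567 0.096  0.0713]
stop_seat 0.47 [369.6, 0.2, 142.4, 44.7]
0.1 1898 [ 0.5793 -0.0764  0.1379] [ 0.5667 -0.1346  0.1073] [ 0.6017 -0.0175  0.1605] [ 0.5842 -0.076   0.1339]
```

View pics/w2.png

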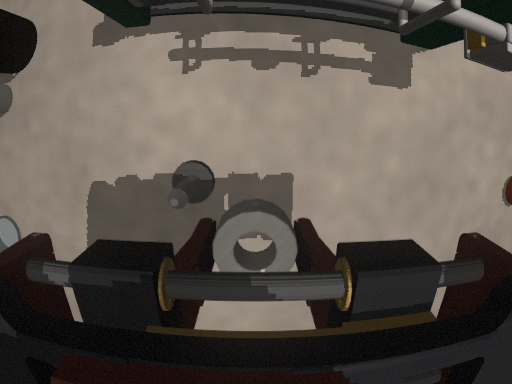

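```bash
cat >> h.py <<'E'
from scipy.optimize import least_squares
def circ(P,r,c0):
    f=lambda c: np.hypot(P[:,0]-c[0],P[:,1]-c[1])-r
    s=least_squares(f,c0,loss='soft_l1',f_scale=.001); return s.x, np.abs(f(s.x)).mean()
def ringtop(d,i,c,z0,z1,R):
    # outer boundary of top face -> centre by circle fit
    P=wpts(np.ones(d.shape,bool),d,i); t=(P[:,2]>z0)&(P[:,2]<z1)&(np.hypot(P[:,0]-c[0],P[:,1]-c[1])<R+.012)
    return P[t]
E
python3 - <<'E'
from h import *
i=manip.camera_info('wrist'); d=np.load('pics/w2d.npy')
P=wpts(np.ones(d.shape,bool),d,i)
rr=np.hypot(P[:,0]-.459,P[:,1]-.0955)
t=(P[:,2]>.016)&(P[:,2]<.064)&(rr<.02); print('shaft',t.sum(),circ(P[t],.008,[.459,.0955]))
t=(P[:,2]>.008)&(P[:,2]<.014)&(rr<.03); Q=P[t]; print('seat',t.sum(),(Q.min(0)+Q.max(0))/2)
e=np.hypot(Q[:,0]-.457,Q[:,1]-.0956)>.0175; print(circ(Q[e],.02,[.457,.096]))
t=(np.hypot(P[:,0]-.4473,P[:,1]-.0385)<.03)&(P[:,2]>.09)&(P[:,2]<.15); Q=P[t]
print(np.histogram(Q[:,2],bins=np.arange(.09,.152,.004)))
E
```

```text
shaft 328 (array([0.45667956, 0.09544353]), np.float64(0.00017477340591010674))
seat 912 [0.45746736 0.09544997 0.01109356]
(array([0.45644195, 0.09620043]), np.float64(0.0011125275274860085))
(array([   0,    0,    0,    0,    0,  165,  292,  326,  338,  373, 1669,
       2030,  154,  170,  151]), array([0.09 , 0.094, 0.098, 0.102, 0.106, 0.11 , 0.114, 0.118, 0.122,
       0.126, 0.13 , 0.134, 0.138, 0.142, 0.146, 0.15 ]))
```

```bash
cat >> h.py <<'E'
def held(d,i,tcp,R,r=.011):
    P=wpts(np.ones(d.shape,bool),d,i)
    t=(np.hypot(P[:,0]-tcp[0],P[:,1]-tcp[1])<R+.008)&(np.abs(P[:,2]-tcp[2]-.0035)<.0035)
    Q=P[t]
    H,xe,ye=np.histogram2d(Q[:,0],Q[:,1],bins=[np.arange(tcp[0]-.03,tcp[0]+.03,.0005),np.arange(tcp[1]-.03,tcp[1]+.03,.0005)])
    # best annulus by template vote
    best=None
    for cx in np.arange(-.008,.0081,.0005):
        for cy in np.arange(-.006,.0061,.0005):
            q=np.hypot(Q[:,0]-tcp[0]-cx,Q[:,1]-tcp[1]-cy)
            sc=((q<R)&(q>r)).sum()-((q<r-.0005)).sum()-(q>R+.0005).sum()
            if best is None or sc>best[0]: best=(sc,cx,cy)
    return best,len(Q),np.median(Q[:,2])-tcp[2],Q
E
python3 - <<'E'
from h import *
s=manip.observe(); i=manip.camera_info('wrist'); d=np.load('pics/w2d.npy')
b,n,z,Q=held(d,i,s['position'],.023); print(b,n,z)
q=Q-s['position']
for y in np.arange(-.024,.025,.004):
    k=q[np.abs(q[:,1]-y)<.001]; print(round(y,3),len(k),k[:,0].min().round(4) if len(k) else '',k[:,0].max().round(4) if len(k) else '')
E
```

```text
(np.int64(3137), np.float64(-0.0004999999999999935), np.float64(5.204170427930421e-18)) 3616 0.0032105905838613613
-0.024 35 0.0077 0.0115
-0.02 125 -0.0118 0.0107
-0.016 182 -0.0124 0.0156
-0.012 220 -0.0128 0.0189
-0.008 148 -0.0129 0.0204
-0.004 117 -0.013 0.0214
0.0 102 -0.0128 0.0218
0.004 106 -0.0129 0.0213
0.008 127 -0.0125 0.0207
0.012 221 -0.0131 0.0187
0.016 190 -0.0123 0.0164
0.02 134 -0.0118 0.012
0.024 32 -0.0068 0.0112
```

>>> send_rows --gripper '[0.3,0.3,0.3,0.3]' --pt "0 -30 -5" --pt "5 -57 -10.2" --pt "15 -57 -10.2" --pt "15 -57 -10.2" --roll '[0,0,0,0]'

```text
time: 6.0
position: [0.4569, 0.0944, 0.1151]
orientation: [-0.706, 0.0, 0.708, 0.0]
force: [0.3, -0.3, -1.8]
finger_gap: 0.516
```

Run:
```python
from h import *
s=manip.observe(); print(s['time'],s['position'],np.abs(s['qvel']).max())
i=manip.camera_info('wrist'); p,d=manip.capture('wrist'); cv2.imwrite('pics/w3.png',p)
b,n,z,Q=held(d,i,s['position'],.023); print(b,n,z,Q.max(0)-s['position'])
P=wpts(np.ones(d.shape,bool),d,i); rr=np.hypot(P[:,0]-.457,P[:,1]-.0955); t=(P[:,2]>.055)&(P[:,2]<.08)&(rr<.012); print(t.sum(),P[t].mean(0) if t.any() else'')
```

```text
6.0 [0.45688678 0.09439085 0.11511823] 0.01296209327812984
(np.int64(3140), np.float64(-0.0004999999999999935), np.float64(5.204170427930421e-18)) 3622 0.0032608613684577403 [0.02183659 0.02897306 0.00698715]
0
```

View pics/w3.png

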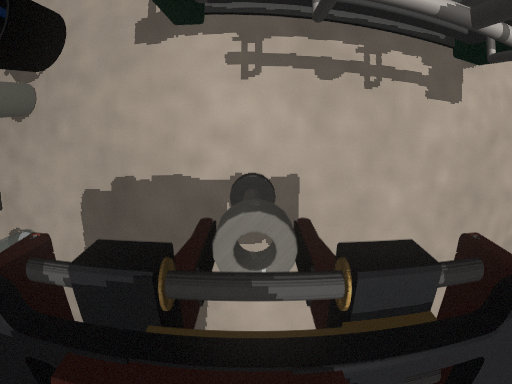

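>>> send_rows --gripper '[0.3,0.3,0.3,0.3]' --pt "5 -1 -0.6" --pt "15 -1 -0.6" --pt "25 -1 -0.6" --pt "32 -1 -0.6" --roll '[0,0,0,0]'

```text
time: 6.55
position: [0.458, 0.0964, 0.0831]
orientation: [-0.707, 0.0, 0.708, 0.0]
force: [-0.4, 0.7, -2.2]
finger_gap: 0.512
```

>>> send_rows --gripper '[0.3,0.3,0.3,0.3,0.3]' --pt "10 0.5 0" --pt "20 0.5 0" --pt "30 0.5 0" --pt "40 0.5 0" --pt "46 0.5 0" --roll '[0,0,0,0,0]'

```text
time: 7.18
position: [0.4582, 0.096, 0.0372]
orientation: [-0.707, 0.0, 0.707, 0.0]
force: [-0.1, -0.8, -2.6]
finger_gap: 0.52
```

>>> send_rows --gripper '[0.3,0.3,0.3]' --pt "3 0 0" --pt "3.5 0 0" --pt "3.5 0 0" --roll '[0,0,0]'

```text
time: 7.55
position: [0.4586, 0.0961, 0.0347]
orientation: [0.707, -0.0, -0.707, -0.0]
force: [-0.7, 0.8, -2.3]
finger_gap: 0.517
```

>>> send_rows --gripper '[0.3,0.3,0.3]' --pt "1 0 0" --pt "2 0 0" --pt "2 0 0" --roll '[0,0,0]'

```text
time: 7.92
position: [0.4586, 0.096, 0.0332]
orientation: [0.707, 0.0, -0.707, -0.0]
force: [-1.7, -1.1, 6.3]
finger_gap: 0.517
```

>>> send_rows --gripper '[0.8,0.8,0.8,0.8]' --pt "0 0 0" --pt "0 0 0" --pt "0 0 0" --pt "0 0 0" --roll '[0,0,0,0]'

```text
time: 8.43
position: [0.4584, 0.096, 0.0325]
orientation: [-0.707, 0.0, 0.707, 0.0]
force: [-0.6, 0.1, -0.0]
finger_gap: 0.797
```

>>> send_rows --gripper '[1,1,1,1,1]' --pt "-20 0 0" --pt "-60 0 0" --pt "-95 0 0" --pt "-95 50 0" --pt "-95 112 0" --roll '[0,0,0,0,0]'

```text
time: 9.05
position: [0.459, -0.0165, 0.1282]
orientation: [0.708, 0.001, -0.706, 0.001]
force: [1.0, 0.0, -1.3]
finger_gap: 0.998
```

Run:
```python
from h import *
s=manip.observe(); print(s['time'],s['position'],np.abs(s['qvel']).max())
i=manip.camera_info('wrist'); p,d=manip.capture('wrist'); cv2.imwrite('pics/w4.png',p)
P=wpts(np.ones(d.shape,bool),d,i); rr=np.hypot(P[:,0]-.457,P[:,1]-.0955); t=(P[:,2]>.03)&(P[:,2]<.045)&(rr<.035)&(rr>.009); print(np.median(P[t],0),P[t].min(0),P[t].max(0))
print(tomove([.4505,-.2985,.12]))
```

```text
9.05 [ 0.45904909 -0.01645038  0.12824871] 1.1142437577546824
[0.46350079 0.08910867 0.03642223] [0.43542128 0.07286542 0.03002761] [0.48054174 0.11819743 0.03878139]
[  9.2 274.7   8.7]
```

View pics/w4.png

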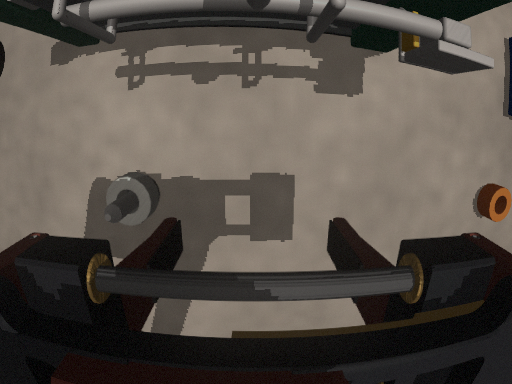

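The collar sits on the seat (top face at 36.4 mm, expected 37). Next, the bumper.

>>> send_rows --gripper '[1,1,1,1,1]' --pt "0 62 2" --pt "0 124 4" --pt "0 186 6" --pt "0 230 8" --pt "0 262 9" --roll '[0,0,0,0,0]'

```text
time: 9.72
position: [0.4491, -0.2801, 0.1273]
orientation: [0.707, -0.001, -0.707, -0.001]
force: [0.9, -0.3, -0.5]
finger_gap: 0.999
```

>>> send_rows --gripper '[1,1,1]' --pt "10 0 0" --pt "20 0 0" --pt "20 0 0" --roll '[0,0,0]'

```text
time: 10.1
position: [0.4483, -0.2758, 0.1061]
orientation: [-0.706, -0.001, 0.708, 0.001]
force: [0.1, -0.1, 0.6]
finger_gap: 0.996
```

Run:
```python
from h import *
s=manip.observe(); print(s['time'],s['position'],np.abs(s['qvel']).max())
i=manip.camera_info('wrist'); p,d=manip.capture('wrist'); cv2.imwrite('pics/w5.png',p)
for r in manip.regions_of('wrist','bumper_mid')[:2]:
    P=wpts(r['mask'],d,i); t=(P[:,2]>.022)&(P[:,2]<.03); print(r['confidence'],r['bbox'])
    if t.sum()>5: c=(P[t].min(0)+P[t].max(0))/2; print(P[t].mean(0),c,P[t].min(0),P[t].max(0)); print(tomove([c[0],c[1],.021]))
```

```text
10.1 [ 0.44830108 -0.27579455  0.10613512] 0.018161949411639955
0.64 [256.5, 172.2, 51.3, 53.7]
[ 0.45089368 -0.29876915  0.02452068] [ 0.4499838  -0.29912369  0.02440259] [ 0.42997688 -0.3192319   0.02207176] [ 0.46999071 -0.27901549  0.02673342]
[86.1 22.6 -0.9]
0.21 [3.3, 2.7, 104.8, 59.9]
[ 0.6035428  -0.13723858  0.02607796] [ 0.60835284 -0.1271911   0.02598931] [ 0.59632098 -0.14683367  0.02201547] [ 0.6203847  -0.10754853  0.02996315]
[  86.1 -149.1 -159.5]
```

View pics/w5.png

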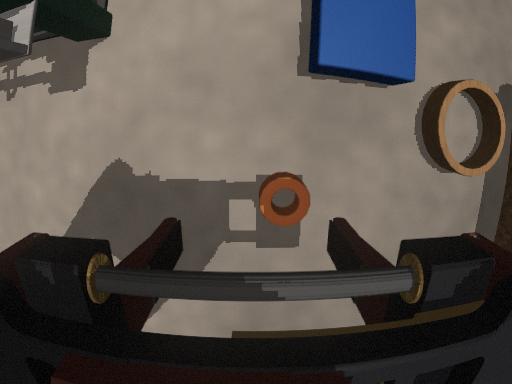

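>>> send_rows --gripper '[1,1,1,1,1]' --pt "15 22.6 -1.5" --pt "50 22.6 -1.5" --pt "75 22.6 -1.5" --pt "85.5 22.6 -1.5" --pt "85.5 22.6 -1.5" --roll '[0,0,0,0,0]'

```text
time: 10.82
position: [0.4506, -0.3009, 0.0212]
orientation: [-0.707, -0.0, 0.707, 0.0]
force: [0.8, -0.0, 0.9]
finger_gap: 1.002
```

>>> send_rows --gripper '[0.3,0.3,0.3,0.3,0.3]' --pt "0 0 0" --pt "0 0 0" --pt "0 0 0" --pt "0 0 0" --pt "0 0 0" --roll '[0,0,0,0,0]' --force 20

```text
time: 11.45
position: [0.4509, -0.3006, 0.0222]
orientation: [0.707, -0.0, -0.707, -0.0]
force: [0.2, 0.4, 2.3]
finger_gap: 0.48
```

>>> send_rows --gripper '[0.3,0.3,0.3]' --pt "0 0 0" --pt "0 0 0" --pt "0 0 0" --roll '[0,0,0]'

```text
time: 11.82
position: [0.4509, -0.3006, 0.0222]
orientation: [0.707, -0.0, -0.707, -0.0]
force: [0.3, 0.9, 5.7]
finger_gap: 0.479
```

>>> send_rows --gripper '[0.3,0.3,0.3,0.3,0.3]' --pt "-40 0 0" --pt "-100 0 0" --pt "-115 -50 -1" --pt "-115 -110 -3" --pt "-115 -170 -5" --roll '[0,0,0,0,0]'

```text
time: 12.45
position: [0.4559, -0.1293, 0.1372]
orientation: [0.707, -0.001, -0.707, -0.0]
force: [1.2, 0.1, -0.3]
finger_gap: 0.475
```

>>> send_rows --gripper '[0.3,0.3,0.3,0.3,0.3]' --pt "0 -60 0" --pt "0 -120 0" --pt "0 -170 -1" --pt "0 -210 -1" --pt "0 -223 -1" --roll '[0,0,0,0,0]'

```text
time: 13.08
position: [0.4564, 0.0942, 0.1368]
orientation: [-0.707, -0.001, 0.707, -0.001]
force: [0.1, -0.1, -1.2]
finger_gap: 0.477
```

>>> send_rows --gripper '[0.3,0.3]' --pt "0 0 0" --pt "0 0 0" --roll '[0,0]'

```text
time: 13.32
position: [0.457, 0.0913, 0.1369]
orientation: [-0.707, 0.0, 0.707, 0.0]
force: [-0.1, -0.1, -1.3]
finger_gap: 0.483
```

Run:
```python
from h import *
s=manip.observe(); print(s['time'],s['position'],np.abs(s['qvel']).max())
i=manip.camera_info('wrist'); p,d=manip.capture('wrist'); cv2.imwrite('pics/w6.png',p)
b,n,z,Q=held(d,i,s['position'],.021); print(b,n,z,Q.max(0)-s['position'])
P=wpts(np.ones(d.shape,bool),d,i); rr=np.hypot(P[:,0]-.457,P[:,1]-.0955); t=(P[:,2]>.03)&(P[:,2]<.064)&(rr<.012); print(t.sum())
if t.any(): print(circ(P[t],.008,[.457,.0955]))
print(tomove([.458,.0965,.14]))
```

```text
13.325 [0.45700401 0.09131727 0.13690816] 0.010633858315348577
(np.int64(2390), np.float64(-0.0004999999999999935), np.float64(5.204170427930421e-18)) 2874 0.002349155987430712 [0.01929183 0.02679029 0.00694991]
247
(array([0.4561323 , 0.09621903]), np.float64(0.0011265014403608093))
[-3.1 -5.3 -1. ]
```

View pics/w6.png

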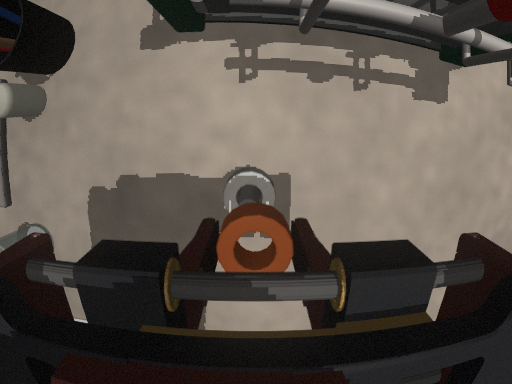

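>>> send_rows --gripper '[0.3,0.3,0.3,0.3,0.3]' --pt "0 -4.8 -1.5" --pt "15 -4.8 -1.5" --pt "30 -4.8 -1.5" --pt "42 -4.8 -1.5" --pt "50 -4.8 -1.5" --roll '[0,0,0,0,0]'

```text
time: 14.0
position: [0.4584, 0.097, 0.0864]
orientation: [-0.707, 0.0, 0.707, 0.0]
force: [-0.2, -0.2, -0.1]
finger_gap: 0.485
```

>>> send_rows --gripper '[0.3,0.3,0.3,0.3]' --pt "7 0 0" --pt "14 0 0" --pt "21 0 0" --pt "25 0 0" --roll '[0,0,0,0]'

```text
time: 14.5
position: [0.4583, 0.0972, 0.0616]
orientation: [-0.707, 0.0, 0.707, 0.0]
force: [0.1, -0.3, -0.1]
finger_gap: 0.482
```

>>> send_rows --gripper '[0.3,0.3,0.3]' --pt "1.5 0.5 0" --pt "2.5 0.5 0" --pt "2.5 0.5 0" --roll '[0,0,0]'

```text
time: 14.88
position: [0.4585, 0.0967, 0.0596]
orientation: [0.707, -0.0, -0.707, -0.0]
force: [-0.1, 0.2, -0.3]
finger_gap: 0.481
```

>>> send_rows --gripper '[0.3,0.3,0.3]' --pt "1 0 0" --pt "1.5 0 0" --pt "1.5 0 0" --roll '[0,0,0]'

```text
time: 15.25
position: [0.4587, 0.0967, 0.0591]
orientation: [0.707, 0.0, -0.707, -0.0]
force: [-3.4, -1.5, 13.4]
finger_gap: 0.479
```

Firm contact at the expected height, so release and retract.

>>> send_rows --gripper '[0.8,0.8,0.8,0.8]' --pt "0 0 0" --pt "0 0 0" --pt "0 0 0" --pt "0 0 0" --roll '[0,0,0,0]'

```text
time: 15.75
position: [0.4584, 0.0967, 0.0579]
orientation: [-0.707, 0.0, 0.707, 0.0]
force: [-0.5, -1.0, 0.1]
finger_gap: 0.798
```

>>> send_rows --gripper '[1,1,1,1,1]' --pt "-20 0 0" --pt "-70 0 0" --pt "-130 0 0" --pt "-190 25 0" --pt "-220 65 0" --roll '[0,0,0,0,0]'

```text
time: 16.38
position: [0.4595, 0.0317, 0.2812]
orientation: [0.709, 0.001, -0.706, 0.001]
force: [0.3, -0.4, -0.5]
finger_gap: 0.996
```

>>> send_rows --gripper '[1,1,1]' --pt "0 20 0" --pt "0 20 0" --pt "0 20 0" --roll '[0,0,0]'

```text
time: 16.75
position: [0.4579, 0.0122, 0.2774]
orientation: [-0.707, -0.0, 0.708, 0.0]
force: [0.4, 0.2, 0.3]
finger_gap: 0.999
```

Run:
```python
from h import *
s=manip.observe(); print(s['time'],s['position'],np.abs(s['qvel']).max())
i=manip.camera_info('wrist'); p,d=manip.capture('wrist'); cv2.imwrite('pics/w7.png',p)
P=wpts(np.ones(d.shape,bool),d,i); rr=np.hypot(P[:,0]-.457,P[:,1]-.0955); t=(P[:,2]>.055)&(P[:,2]<.07)&(rr<.035)&(rr>.009); print('bumper top',np.median(P[t],0),(P[t].min(0)+P[t].max(0))/2)
for r in manip.regions_of('wrist','bolt_handle')[:2]:
    Q=wpts(r['mask'],d,i); print(r['confidence'],r['bbox'],np.median(Q,0),np.percentile(Q,2,0),np.percentile(Q,98,0))
# red handle by colour
b,g,rd=[p[...,k].astype(int) for k in range(3)]
m=(rd>80)&(g<rd*.4)&(b<rd*.4); Q=wpts(m,d,i); t=(Q[:,2]>.183)&(Q[:,2]<.222); print('red',t.sum(),circ(Q[t],.008,[.583,-.02]) if t.sum()>10 else'')
Q=Q[Q[:,2]>.18]; print(Q.min(0),Q.max(0))
for n in('scene','top'):
    p,d=manip.capture(n); cv2.imwrite(f'pics/{n}7.png',p); b,g,rd=[p[...,k].astype(int) for k in range(3)]
    m=(rd>80)&(g<rd*.4)&(b<rd*.4); Q=pts(n,m,d); t=(Q[:,2]>.185)&(Q[:,2]<.228)&(np.abs(Q[:,0]-.583)<.03)&(np.abs(Q[:,1])<.06); print(n,t.sum(),circ(Q[t],.008,[.583,-.02]) if t.sum()>10 else'')
```

```text
16.75 [0.45788276 0.01224063 0.27739761] 0.012753577356739581
bumper top [0.45825723 0.09539468 0.06138921] [0.45755744 0.09619115 0.0603116 ]
0.84 [281.5, 23.8, 30.7, 37.0] [ 0.58069761 -0.01611238  0.22180216] [ 0.57680421 -0.02490897  0.14301761] [ 0.59162828 -0.00989361  0.22586381]
red 1 
[ 0.57755791 -0.02494092  0.22165024] [ 0.59167966 -0.01038814  0.22715825]
scene 54 (array([ 0.58554492, -0.01832426]), np.float64(0.0017017660401706955))
top 0
```

View pics/w7.png

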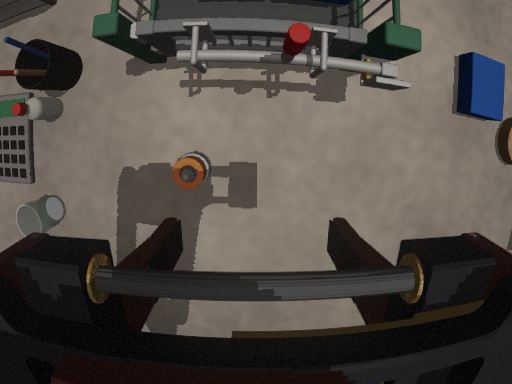

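Bumper's top is at 61.4 mm (expected 62), so it's home. Next I get the gate direction and the hinge.

Run:
```python
from h import *
for n in('top','wrist'):
    i=manip.camera_info(n); p,d=manip.capture(n)
    rs=manip.regions_of(n,'gate')
    if not rs: print(n,'none'); continue
    m=rs[0]['mask']; P=pts(n,m,d) if n=='top' else wpts(m,d,i)
    t=(P[:,2]>.140)&(P[:,2]<.150)&(P[:,0]>.595); Q=P[t]; print(n,t.sum(),Q.min(0).round(4),Q.max(0).round(4))
    if t.sum()>20:
        l=cv2.fitLine(Q[:,:2].astype(np.float32),cv2.DIST_HUBER,0,.01,.01).ravel(); print(l)
    # green posts
    b,g,r=[p[...,k].astype(int) for k in range(3)]
    m=(g>r*1.3)&(g>b*1.1)&(g>30); P=pts(n,m,d) if n=='top' else wpts(m,d,i); P=P[(P[:,2]>.16)&(P[:,2]<.18)&(np.abs(P[:,1])<.25)]
    for sgn in(-1,1):
        Q=P[(P[:,1]*sgn>0)&(P[:,0]<.68)]
        if len(Q)>5: print(' post',sgn,len(Q),Q.min(0).round(4),Q.max(0).round(4),Q.mean(0).round(4))
```

```text
top 7 [0.6022 0.2957 0.14  ] [0.6478 0.3403 0.1426]
 post -1 120 [ 0.0517 -0.1419  0.1614] [ 0.6214 -0.0126  0.1728] [ 0.5957 -0.1219  0.1681]
 post 1 73 [0.6109 0.1364 0.1611] [0.6331 0.1605 0.1733] [0.6225 0.1494 0.168 ]
wrist 2610 [ 0.6009 -0.0977  0.14  ] [0.6287 0.1294 0.15  ]
[0.04313378 0.99906933 0.61564934 0.02085035]
 post -1 813 [ 0.5975 -0.145   0.1654] [ 0.6222 -0.1054  0.1716] [ 0.6088 -0.1238  0.1694]
 post 1 593 [0.6101 0.1373 0.16  ] [0.6338 0.1654 0.1717] [0.6213 0.1498 0.1688]
```

>>> send_rows --gripper '[0.7,0.7,0.7,0.7]' --pt "0 15 -60" --pt "0 30 -115" --pt "0 30 -126.5" --pt "0 30 -126.5" --roll '[0.043,0.043,0.043,0.043]'

```text
time: 17.65
position: [0.5847, -0.0181, 0.2773]
orientation: [-0.706, 0.015, 0.708, 0.015]
force: [-0.1, 0.6, -0.4]
finger_gap: 0.705
```

Run:
```python
from h import *
s=manip.observe(); print(s['time'],s['position'],np.abs(s['qvel']).max())
i=manip.camera_info('wrist'); p,d=manip.capture('wrist'); cv2.imwrite('pics/w8.png',p)
b,g,rd=[p[...,k].astype(int) for k in range(3)]
m=(rd>80)&(g<rd*.4)&(b<rd*.4); Q=wpts(m,d,i); Q=Q[(Q[:,2]>.215)&(Q[:,2]<.232)&(np.abs(Q[:,1]+.018)<.03)&(np.abs(Q[:,0]-.584)<.03)]
print(len(Q),Q.mean(0),(Q.min(0)+Q.max(0))/2)
c=Q.mean(0); print(tomove([c[0],c[1],.206]))
```

```text
17.65 [ 0.58470709 -0.01808021  0.27730607] 0.04257977997447884
322 [ 0.58544291 -0.01756816  0.2246424 ] [ 0.5851575  -0.01761691  0.22445821]
[71.5 -0.4 -1.8]
```

View pics/w8.png

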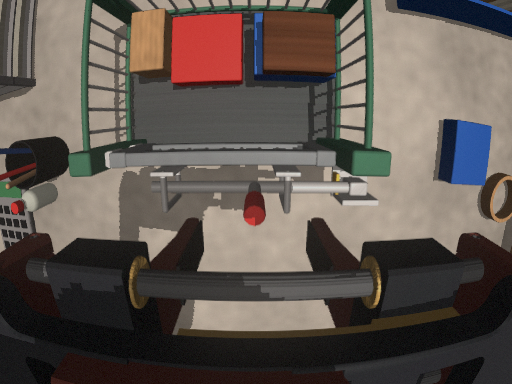

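>>> send_rows --gripper '[0.7,0.7,0.7,0.7,0.7]' --pt "15 -0.4 -0.8" --pt "40 -0.4 -0.8" --pt "60 -0.4 -0.8" --pt "71 -0.4 -0.8" --pt "71 -0.4 -0.8" --roll '[0,0,0,0,0]'

```text
time: 18.32
position: [0.5845, -0.0176, 0.2061]
orientation: [-0.706, 0.015, 0.708, 0.015]
force: [-0.8, 0.0, -0.0]
finger_gap: 0.701
```

>>> send_rows --gripper '[0.05,0.05,0.05,0.05,0.05]' --pt "0 0 0" --pt "0 0 0" --pt "0 0 0" --pt "0 0 0" --pt "0 0 0" --roll '[0,0,0,0,0]' --force 35

```text
time: 18.95
position: [0.5858, -0.018, 0.2071]
orientation: [0.707, -0.015, -0.707, -0.015]
force: [-0.9, -0.7, 1.2]
finger_gap: 0.179
```

>>> send_rows --gripper '[0.05,0.05,0.05]' --pt "0 0 0" --pt "0 0 0" --pt "0 0 0" --roll '[0,0,0]'

```text
time: 19.32
position: [0.5858, -0.018, 0.2071]
orientation: [0.707, -0.015, -0.707, -0.015]
force: [-1.2, 0.3, 1.0]
finger_gap: 0.176
```

>>> send_rows --gripper '[0.05,0.05,0.05,0.05]' --pt "-5 0 0" --pt "-11 0 0" --pt "-17 0 0" --pt "-17 0 0" --roll '[0,0,0,0]'

```text
time: 19.82
position: [0.5858, -0.0179, 0.2246]
orientation: [0.707, -0.015, -0.707, -0.015]
force: [1.7, -1.0, -1.5]
finger_gap: 0.176
```

Run:
```python
from h import *
s=manip.observe(); print(s['time'],s['position'],s['force'],Ro.from_quat(s['orientation']).as_matrix().round(3))
p,d=manip.capture('scene'); cv2.imwrite('pics/s9.png',cv2.resize(p[140:290,170:370],None,fx=4,fy=4,interpolation=cv2.INTER_CUBIC))
p,d=manip.capture('wrist'); cv2.imwrite('pics/w9.png',p)
```

```text
19.825 [ 0.58577171 -0.01794568  0.22459465] [ 1.66417354 -1.01765153 -1.53259392] [[ 0.    -0.043 -0.999]
 [ 0.    -0.999  0.043]
 [-1.    -0.    -0.   ]]
```

View pics/s9.png

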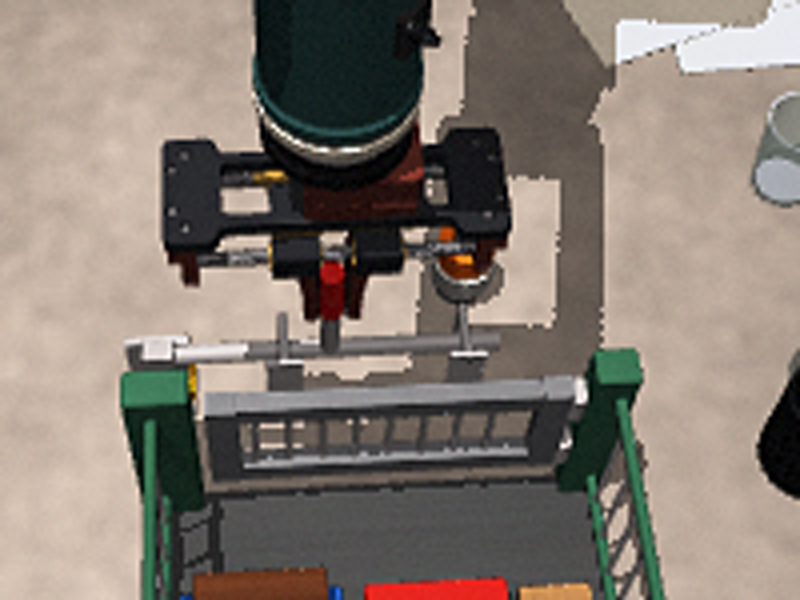

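View pics/w9.png

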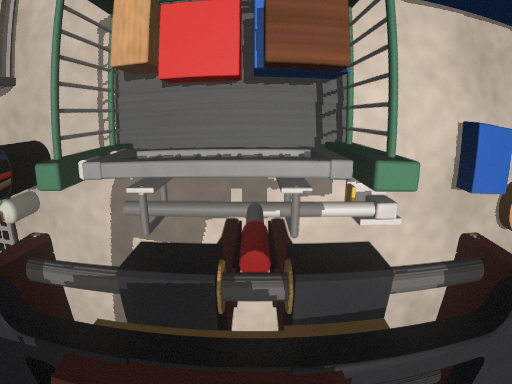

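Run:
```python
from h import *
i=manip.camera_info('wrist'); p,d=manip.capture('wrist')
b,g,rd=[p[...,k].astype(int) for k in range(3)]
m=(rd>100)&(g<rd*.4)&(b<rd*.4); Q=wpts(m,d,i); Q=Q[(np.abs(Q[:,1]+.018)<.02)&(np.abs(Q[:,0]-.584)<.03)]
print(len(Q),np.percentile(Q[:,2],[2,20,50,80,95]))
P=wpts(np.ones(d.shape,bool),d,i); t=(np.abs(P[:,0]-.585)<.006)&(P[:,1]<-.08)&(P[:,1]>-.10)&(P[:,2]>.1); print('bar top z',np.percentile(P[t][:,2],[50,90]) if t.sum() else t.sum())
```

```text
554 [0.24029078 0.24109275 0.24158346 0.2421144  0.24254105]
bar top z [0.29548231 0.33012784]
```

Handle top is at 241.6 mm, up from 224.5, so the bolt is raised about 17 mm. Now I draw it.

>>> send_rows --gripper '[0.05,0.05,0.05,0.05]' --pt "0 -5 0" --pt "0 -10 0" --pt "0 -15 0" --pt "0 -18 0" --roll '[0,0,0,0]'

```text
time: 20.48
position: [0.5866, 0.0004, 0.224]
orientation: [0.707, -0.015, -0.707, -0.015]
force: [1.2, -1.5, -2.6]
finger_gap: 0.174
```

>>> send_rows --gripper '[0.05,0.05,0.05,0.05,0.05]' --pt "0 -6 0" --pt "0 -12 0" --pt "0 -18 0" --pt "0 -23 0" --pt "0 -25 0" --roll '[0,0,0,0,0]'

```text
time: 21.1
position: [0.5877, 0.0254, 0.2241]
orientation: [0.707, -0.015, -0.707, -0.015]
force: [2.2, -0.9, -2.2]
finger_gap: 0.175
```

Run:
```python
from h import *
s=manip.observe(); print(s['time'],s['position'],s['force'])
i=manip.camera_info('wrist'); p,d=manip.capture('wrist'); cv2.imwrite('pics/w10.png',p)
b,g,rd=[p[...,k].astype(int) for k in range(3)]
m=(rd>100)&(g<rd*.4)&(b<rd*.4); Q=wpts(m,d,i); Q=Q[(np.abs(Q[:,1]-s['position'][1])<.02)&(np.abs(Q[:,0]-.584)<.03)]
print(len(Q),np.percentile(Q[:,2],[2,50,95]))
```

```text
21.1 [0.58772685 0.02541934 0.22406937] [ 2.24121861 -0.85148855 -2.16913668]
555 [0.24022618 0.24149267 0.24245305]
```

View pics/w10.png

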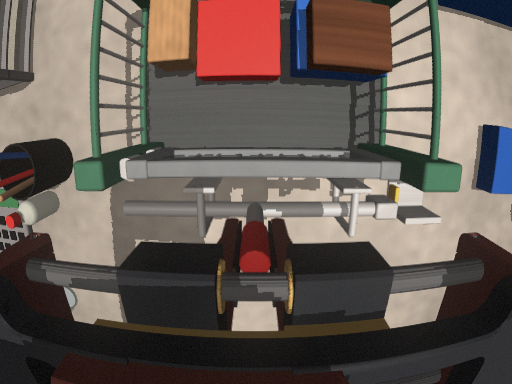

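>>> send_rows --gripper '[0.05,0.05,0.05,0.05]' --pt "0 -1.6 5.6" --pt "0 -3.5 11" --pt "0 -5.6 16.4" --pt "0 -7.9 21.6" --roll '[0.05,0.1,0.15,0.2]'

```text
time: 21.65
position: [0.5674, 0.0343, 0.2245]
orientation: [0.703, -0.086, -0.701, -0.087]
force: [4.0, 0.2, -2.5]
finger_gap: 0.177
```

Run:
```python
from h import *
s=manip.observe(); print(s['time'],s['position'],s['force'],s['torque'])
i=manip.camera_info('wrist'); p,d=manip.capture('wrist'); cv2.imwrite('pics/w11.png',p)
```

```text
21.65 [0.56740675 0.03427182 0.2244605 ] [ 4.01218435  0.24725264 -2.53967174] [ 0.00983726 -0.66287747  0.02033396]
```

View pics/w11.png

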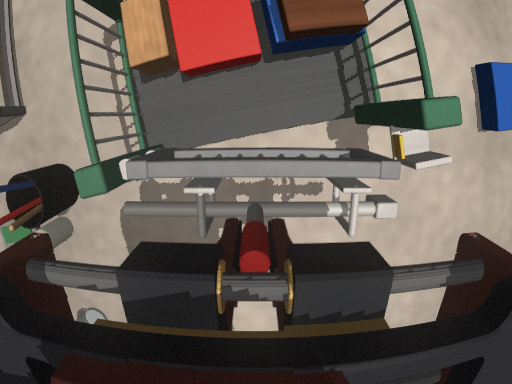

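>>> send_rows --gripper '[0.05,0.05,0.05,0.05,0.05]' --pt "0 -2.7 5.1" --pt "0 -5.5 10.1" --pt "0 -8.7 15" --pt "0 -12.1 19.7" --pt "0 -14.2 22.4" --roll '[0.05,0.1,0.15,0.2,0.23]'

```text
time: 22.32
position: [0.548, 0.0522, 0.2241]
orientation: [0.687, -0.166, -0.687, -0.165]
force: [1.7, -6.1, -2.3]
finger_gap: 0.174
```

>>> send_rows --gripper '[0.05,0.05,0.05,0.05]' --pt "0 0 0" --pt "0 0 0" --pt "0 0 0" --pt "0 0 0" --roll '[0,0,0,0]'

```text
time: 22.82
position: [0.5481, 0.0521, 0.224]
orientation: [0.688, -0.166, -0.687, -0.165]
force: [1.6, -5.1, -2.2]
finger_gap: 0.173
```

Run:
```python
from h import *
s=manip.observe(); print(s['time'],s['position'],s['force'],np.abs(s['qvel']).max())
i=manip.camera_info('wrist'); p,d=manip.capture('wrist'); cv2.imwrite('pics/w12.png',p)
P=wpts(np.ones(d.shape,bool),d,i); rr=np.hypot(P[:,0]-.457,P[:,1]-.0955); t=(P[:,2]>.055)&(P[:,2]<.07)&(rr<.035)&(rr>.009); print('bumper',t.sum(),np.median(P[t],0),(P[t].min(0)+P[t].max(0))/2)
rs=manip.regions_of('wrist','gate')
for k in (rs[:1]):
    Q=wpts(k['mask'],d,i); Q=Q[(Q[:,2]>.140)&(Q[:,2]<.150)]; l=cv2.fitLine(Q[:,:2].astype(np.float32),cv2.DIST_HUBER,0,.01,.01).ravel(); print(l,np.arctan2(l[0],l[1])-.043,len(Q))
p,d=manip.capture('scene'); cv2.imwrite('pics/s12.png',cv2.resize(p[140:290,170:370],None,fx=4,fy=4,interpolation=cv2.INTER_CUBIC))
p,d=manip.capture('top'); 
P=pts('top',np.ones(d.shape,bool),d);rr=np.hypot(P[:,0]-.457,P[:,1]-.0955); t=(P[:,2]>.03)&(P[:,2]<.07)&(rr<.03);print('top',t.sum(), np.median(P[t],0) if t.any() else '')
```

```text
22.825 [0.54805679 0.05207328 0.22399859] [ 1.5542685  -5.09135236 -2.18791393] 0.0011317618855348904
bumper 4 [0.45403314 0.09993846 0.06078671] [0.45339432 0.09971645 0.0613051 ]
[ 0.4562904   0.88983095  0.5471207  -0.01258229] 0.4308218 5358
top 176 [0.45679899 0.09196885 0.05970757]
```

View pics/w12.png

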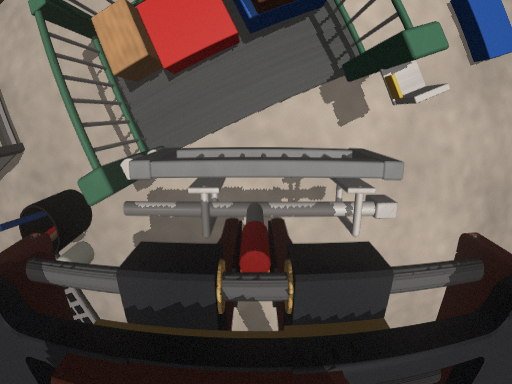

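View pics/s12.png

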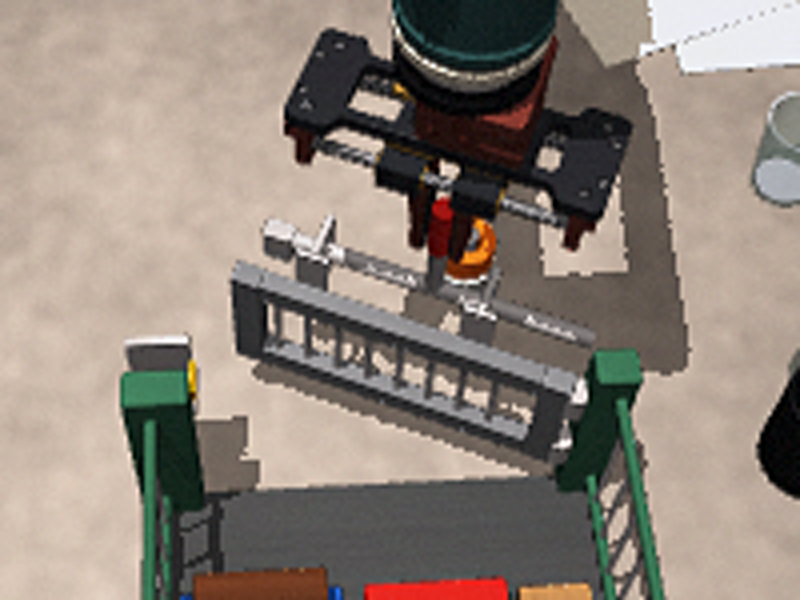

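The wrist view shows the gate open at 0.43 rad. The handle is in the jaws and the arm is still, so I hand in.

Run:
```python
from h import *
print(manip.close_job()); s=manip.observe(); print(s['time'],s['position'],s['force'],s['finger_gap'])
```

```text
the job is handed in; nothing more can be done
None
the job is handed in; nothing more can be done
```

I threaded the collar and then the bumper onto the post, drew the bolt raised over the keeper, and swung the gate ajar. I handed the job in at about 23 s, still holding the handle; no verdict is reported.

- **Rings:** With the arm clear, the collar's top measured 36.4 mm above the counter (37 expected) and the bumper's 61.4 mm (62 expected). Both were centred within about 1 mm of the post.
- **Bolt:** It was raised about 17 mm before I pulled, confirmed by the handle's height before and after. I drew it about 43 mm, and the tool force stayed under about 3 N throughout.
- **Gate:** It measured 0.43 rad (about 100 mm ajar) and was still. The grip setting was 35 N, with the fingers closed to about 15.5 mm on the 16 mm handle; the contact force on the handle was not measured.
- **Weak last checks:** In the last pictures the gripper partly hid the post. The wrist camera caught only 4 bumper points, about 5 mm off centre, and the top view about 4 mm off. I don't trust either as a position reading.
- **Other things on the counter:** I did not measure these again at the end. The arm stayed clear of them, and they looked undisturbed wherever they showed in the pictures.

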